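Tamp the chunk glass level in the casting mould

ROBOT

A 6-joint arm with a two-finger parallel gripper is mounted at the origin on the work surface. World frame = base frame: x ahead of the robot, y to its left, z up, the work surface at z = 0. Lengths are in m, angles in rad, forces in N, time in s.
With the tool pointing down it reaches from about 0.35 to 0.775 m from the base axis. Payload 5.5 kg.
Tool frame: the origin (TCP) lies at the very end of the fingers, on their centre line; the grasp point (between the pads) lies 19 mm behind it; z points along the fingers, y is the line along which they close (so a half turn about z gives the same grasp; the last joint's range is limited). The gripper opens to 85 mm and grips with 20 to 120 N. Pads are 22 mm wide; open, the fingers measure 114 mm over their backs; the gripper's body (76 mm by 85 mm) begins 54 mm behind the grasp point. The pads swing forward as they close: fully open they stand 13 mm farther back than shut.
Start: joints at [-1.403, 0.313, 0.046, 1.304, 0, 1.431], TCP at [0.174, -0.548, 0.231] pointing down, gripper open.
Joint ranges: [-2.76, 2.76], [-0.86, 1.69], [-1.03, 1.26], [-2.2, 2.34], [-1.47, 1.5], [-3.14, 3.14]. Speed limits (rad/s): [2.57, 2.57, 3.14, 3.14, 3.14, 3.14].

INTERFACE

Orientations are given as a unit quaternion [w, x, y, z].
In Python, from workcell import env, cams, ticket, spotter gives the robot as it stands.
- The arm moves only by the tool jog_arm, never from a script. Its argument "increments" is a list that holds one entry, the list of rows, each a list of 7 numbers: the shift along the tool's x, y, z in units of 0.25 m (1.0 is 0.25 m), then the turn, a rotation vector about the tool's x, y, z in units of 180 degrees (1.0 is 180 degrees), then the closure in counts, from 0 (fully open) to 255 (shut). A call has 1 to 20 rows; each row shifts and turns the commanded pose from where the row before left it, along the tool's axes as they then stand; what a row does not reach is not made up. A row lasts 1/10 s, in which the tool goes at most 50 mm and 8.59 degrees, less where a joint would pass 70% of its speed; a pose out of reach is approached as far as the arm can. A call with a number of a shift or a turn outside -1 to 1 is refused whole. A call with a gripper value outside its range is refused whole. The fingers move at their own pace and stop on an object; "force" is the grip in N (left out, the last holds). Time passes only in rows, so rows that do not move let the fingers close. It gives the time, the measured TCP pose, the force, the opening and the grip force at its end, in the units of the state.
- env.get_state(): the state, without advancing time (a new reading comes with each control period).
- cams.read_camera(name): name is "scene" or "top" or "wrist"; returns a dict with "pixels" (420x560x3 uint8, red, green, blue), "fx", "fy", "cx", "cy" (pixels), "xyz" and "attitude" of the camera in the world; the wrist camera has in their place "mount" (4x4, takes a point from camera to tool coordinates, whose origin is the TCP and whose axes are the flange's). Camera axes: x right, y down, z forward; pixel columns grow to the right and rows downward; lengths in m; the calibration is good to about 2 mm. The wrist camera is an equidistant fisheye: a pixel r from the principal point sees the ray r / f radians off the axis. A picture is of the moment at which its call begins: read the wrist's pose just before it. There is no depth.
- ticket.hand_in(): hands the job in; it is judged then, once.
Trained networks look in the newest picture that a camera, given by its name, has taken for a name from the list of things; names that differ only in an ending like _2 or _b are one class to them, and where a whole thing is asked for, a point or a joint stands for the part that bears it (a point fixed in the world has none). Each returns a list of dicts, best first, with "conf" (0 to 1); they miss things now and then, are a little off and sometimes report something else, mostly with a low value. They report only what shows in the picture. A call takes as long as a camera call.
- spotter.find_in(target, camera): "uv" ([column, row] in pixels, amid what is visible of it).
- spotter.cut_out(target, camera): "region" (420x560 bool, what is visible of it) and "uv" ([column, row] in pixels, amid what is visible of it).
- spotter.landmark_of(target, camera): "uv" ([column, row] in pixels: a listed point, or the origin of a listed thing).
The state is a dict: "clock": time; "joint_pos": joint angles; "qvel": joint speeds; "tau": joint torques, N m; "tcp_pos": TCP position; "orientation": TCP orientation; "wrist_force": force on the tool from outside, world axes, zero at the start; "ft_torque": the same for the moment, N m; "finger_gap": finger opening in m; "grip_force": force on a finger pad.
Only numpy, scipy, OpenCV 4.12 (cv2) and the standard library are available. Lean on these libraries where they do the work, as an engineer would, in place of code of your own. Each camera call takes 0.05 s, during which the arm holds its last target. There are 200 camera calls.

TASK

The chunk glass in the casting mould has to be tamped down level before firing: take the beech tamper by its handle and press down the pieces that stand up out of the rest, with the flat foot inside the brittle dam boards, slowly and firmly but never hard, until every piece stands right on the mould floor and bears the tamper without sinking; touch the glass only with the tamper. Then stand the tamper upright back on its plywood board, setting it down gently, and leave everything else where it is.

Things in the scene. Friction and masses are not known exactly. Their poses are not given: they have to be found in the camera images.
- tamper: beech hand tamper, 0.13 to 0.22 kg: flat foot 60 (x) by 32 (y) by 16 mm, from its middle a square handle 26 by 26 mm up to 105 mm with a rounded end. Origin: centre of the foot's underside, z up the handle. Starts standing on the plywood board. Grip two flat sides of the handle 70 to 76 mm above the underside; 60 N holds. Landing on glass at 20 mm/s can chip it; 10 mm/s is safe.
- mould: casting mould, fixed: kiln shelf 170 (x) by 260 (y) mm, top 26 mm above this origin, on stubs (origin 0 to 12 mm above the bench); on it four cream dam boards 12 mm thick, 36 mm high, inside 78 (x) by 184 (y) mm. Origin: middle of its plan, z up. Brittle: breaks over 55 N in all (the glass weighs 7 N), or 25 N from the tamper on the boards; a glass piece chips over 40 N.
- mould_in (a point): centre of the mould's inner floor (shelf top between the dam boards), axes as the mould's; rim 36 mm above. The glass stands in two rows along y: at about x = -19 mm three blocks with two wedge pieces between them, at about x = +19 mm two long blocks with one wedge piece between. Tops of blocks are 22 to 24 mm above it; wedge tops end 24 to 34 mm above it.
- board: fixed plywood offcut 180 mm (its x) by 140 mm (its y) by 12 mm lying on the bench, on which the tamper starts and is put back. Origin: centre of its underside, z up, top 12 mm above it.
- block1: chunk of amber slab glass, sides upright, 35 mm along its x, 29 mm along its y, 22 to 24 mm high (broken glass, not exact), in the row on the mould's -x side. Origin: centre of its underside, z up. Stands loose on the mould floor and can slide along it.
- block2: chunk of amber slab glass, sides upright, 35 mm along its x, 54 mm along its y, 22 to 24 mm high (broken glass, not exact), in the row on the mould's -x side. Origin: centre of its underside, z up. Stands loose on the mould floor and can slide along it.
- block3: chunk of amber slab glass, sides upright, 35 mm along its x, 29 mm along its y, 22 to 24 mm high (broken glass, not exact), in the row on the mould's -x side. Origin: centre of its underside, z up. Stands loose on the mould floor and can slide along it.
- block4: chunk of amber slab glass, sides upright, 35 mm along its x, 72 mm along its y, 22 to 24 mm high (broken glass, not exact), in the row on the mould's +x side. Origin: centre of its underside, z up. Stands loose on the mould floor and can slide along it.
- block5: chunk of amber slab glass, sides upright, 35 mm along its x, 72 mm along its y, 22 to 24 mm high (broken glass, not exact), in the row on the mould's +x side. Origin: centre of its underside, z up. Stands loose on the mould floor and can slide along it.
- wedge1: amber glass chunk with a taper, one of three: 35 mm along x; along y 20 mm below, widening to 32 to 37 mm; 24 to 34 mm high (broken glass, each differs). Origin: centre of underside. Starts upright, jammed between two blocks, underside some 7 to 16 mm over the mould floor. Pressed from above it parts the blocks and sinks to the floor against 2 to 10 N (varies). The three may swap places.
- wedge2: amber glass chunk with a taper, one of three: 35 mm along x; along y 20 mm below, widening to 32 to 37 mm; 24 to 34 mm high (broken glass, each differs). Origin: centre of underside. Starts upright, jammed between two blocks, underside some 7 to 16 mm over the mould floor. Pressed from above it parts the blocks and sinks to the floor against 2 to 10 N (varies). The three may swap places.
- wedge3: amber glass chunk with a taper, one of three: 35 mm along x; along y 20 mm below, widening to 32 to 37 mm; 24 to 34 mm high (broken glass, each differs). Origin: centre of underside. Starts upright, jammed between two blocks, underside some 7 to 16 mm over the mould floor. Pressed from above it parts the blocks and sinks to the floor against 2 to 10 N (varies). The three may swap places.
- post: loose round kiln post, 22 mm across and 30 mm high, standing on the corner of the kiln shelf outside the dam boards (bystander). Origin: centre of its underside.
- came: offcut of lead came, 12 by 70 by 8 mm, lying on the +x end of the plywood board (bystander). Origin: centre of its underside, length along its y.
- hammer: small hammer lying on the bench beyond the work, about 255 mm long and 95 mm over the head, 35 mm high (bystander). Origin: under its middle, handle towards its -x.
- nail_tub: white plastic tub of horseshoe nails, 104 mm across the rim, 70 mm high, beyond the work (bystander). Origin: centre of its underside.
- painted_glass: dark painted piece of glass, 150 by 70 by 6 mm, lying flat at the left of the work (bystander). Origin: centre of its underside.

How it is judged:
On the way, in this order (a step that is already met when the one before it is completed fails the run):
1. the tamper is lifted off its board (z of tamper in the frame of board above 0.04 m), for 0.1 s.
2. every piece is down on the mould floor (to 2.5 mm) while the tamper bears on the glass, more than 2 N on at least one piece (z of each of block1, block2, block3, block4, block5, wedge1, wedge2, wedge3 in the frame of mould below 0.0285 m and (contact force between tamper and block1 above 2 N or contact force between tamper and block2 above 2 N or contact force between tamper and block3 above 2 N or contact force between tamper and block4 above 2 N or contact force between tamper and block5 above 2 N or contact force between tamper and wedge1 above 2 N or contact force between tamper and wedge2 above 2 N or contact force between tamper and wedge3 above 2 N)), for 0.15 s.
At the end, for the whole second after the job is handed in: All eight glass pieces are inside the dam boards, at rest, each standing on the mould floor (underside within 2.5 mm of it) and upright within 0.12 rad; the tamper is released and at rest, standing upright (within 0.08 rad) on the plywood board (z of block1 in the frame of mould between 0.0235 and 0.0285 m and z of block2 in the frame of mould between 0.0235 and 0.0285 m and z of block3 in the frame of mould between 0.0235 and 0.0285 m and z of block4 in the frame of mould between 0.0235 and 0.0285 m and z of block5 in the frame of mould between 0.0235 and 0.0285 m and z of wedge1 in the frame of mould between 0.0235 and 0.0285 m and z of wedge2 in the frame of mould between 0.0235 and 0.0285 m and z of wedge3 in the frame of mould between 0.0235 and 0.0285 m and angle between each of block1, block2, block3, block4, block5, wedge1, wedge2, wedge3's own z axis and vertical below 0.12 rad and x of block1 in the frame of mould between -0.04 and 0.04 m and y of block1 in the frame of mould between -0.093 and 0.093 m and linear speed of each of block1, block2, block3, block4, block5, wedge1, wedge2, wedge3, tamper below 0.02 m/s and x of block2 in the frame of mould between -0.04 and 0.04 m and y of block2 in the frame of mould between -0.093 and 0.093 m and x of block3 in the frame of mould between -0.04 and 0.04 m and y of block3 in the frame of mould between -0.093 and 0.093 m and x of block4 in the frame of mould between -0.04 and 0.04 m and y of block4 in the frame of mould between -0.093 and 0.093 m and x of block5 in the frame of mould between -0.04 and 0.04 m and y of block5 in the frame of mould between -0.093 and 0.093 m and x of wedge1 in the frame of mould between -0.04 and 0.04 m and y of wedge1 in the frame of mould between -0.093 and 0.093 m and x of wedge2 in the frame of mould between -0.04 and 0.04 m and y of wedge2 in the frame of mould between -0.093 and 0.093 m and x of wedge3 in the frame of mould between -0.04 and 0.04 m and y of wedge3 in the frame of mould between -0.093 and 0.093 m and z of tamper in the frame of board between 0.008 and 0.016 m and x of tamper in the frame of board between -0.09 and 0.09 m and y of tamper in the frame of board between -0.07 and 0.07 m and angle between tamper's own z axis and vertical below 0.08 rad); the robot touches nothing.
It fails at once if the tamper bears on one glass piece with more than 40 N (contact force between tamper and block1 above 40 N or contact force between tamper and block2 above 40 N or contact force between tamper and block3 above 40 N or contact force between tamper and block4 above 40 N or contact force between tamper and block5 above 40 N or contact force between tamper and wedge1 above 40 N or contact force between tamper and wedge2 above 40 N or contact force between tamper and wedge3 above 40 N).
It fails at once if more than 55 N comes on the mould, or more than 25 N from the tamper on its dam boards (contact force between mould and anything else above 55 N or contact force between tamper and mould above 25 N).
It fails at once if the robot itself presses on the glass (over 2 N) (contact force between any of the arm, the fingers and block1 above 2 N or contact force between any of the arm, the fingers and block2 above 2 N or contact force between any of the arm, the fingers and block3 above 2 N or contact force between any of the arm, the fingers and block4 above 2 N or contact force between any of the arm, the fingers and block5 above 2 N or contact force between any of the arm, the fingers and wedge1 above 2 N or contact force between any of the arm, the fingers and wedge2 above 2 N or contact force between any of the arm, the fingers and wedge3 above 2 N).
It fails at once if the tamper is banged down on its board (over 50 N) (contact force between tamper and board above 50 N).
It fails at once if a bystander is shifted more than 25 mm (distance of any of post, came, hammer, nail_tub, painted_glass from where it was at the start of the episode above 0.025 m).
It also fails if it takes over 64 s, if anything falls off the work surface, if the arm or the gripper's body presses on something with over 40 N, if the wrist force passes 120 N, or if a joint passes its speed limit or range.

## Working session

There is one attempt and no reset: what is moved stays moved. The work goes in short steps, Python scripts to look and compute and a tool call to move; the robot and the scene stay as the last step left them, time stands still between calls to the robot, and variables do not carry over. Pictures are saved under pics/ and viewed, at most 10 in all, crops included, and the job is handed in when it is done.

Besides the shell and the picture viewer there is one more tool, called after "Call:" as name([rows], argument=value, ...), one row to a line, values as JSON. jog_arm: Moves the arm, as the interface text tells. Shifts and turns lie within -1 to 1; 1 stands for 0.25 m of shift or 180 degrees of turn. Its arguments: {"type":"object","properties":{"increments":{"type":"array"},"force":{"type":"number"}},"required":["increments"]}

```bash
mkdir -p pics; cat > h.py <<'E'
import numpy as np, cv2
from scipy.spatial.transform import Rotation as R
from workcell import env, cams, ticket, spotter
def q2R(q): return R.from_quat([q[1],q[2],q[3],q[0]]).as_matrix()
def ray(c,uv,st=None):
    if 'mount' in c:
        M=np.array(c['mount']); x=(uv[0]-c['cx'])/c['fx']; y=(uv[1]-c['cy'])/c['fy']
        r=np.hypot(x,y); d=np.array([np.sin(r)*x/max(r,1e-9),np.sin(r)*y/max(r,1e-9),np.cos(r)])
        Rt=q2R(st['orientation']); return Rt@M[:3,3]+np.array(st['tcp_pos']), Rt@M[:3,:3]@d
    A=np.array(c['attitude']); A=q2R(A) if A.size==4 else A.reshape(3,3)
    d=A@np.array([(uv[0]-c['cx'])/c['fx'],(uv[1]-c['cy'])/c['fy'],1]); return np.array(c['xyz']),d/np.linalg.norm(d)
def at_z(c,uv,z,st=None):
    o,d=ray(c,uv,st); return o+d*(z-o[2])/d[2]
def snap(n,f=None):
    st=env.get_state(); c=cams.read_camera(n)
    if f: cv2.imwrite('pics/'+f,c['pixels'][:,:,::-1])
    return st,c
E
python3 - <<'E'
from h import *
st=env.get_state();print({k:np.round(v,3) for k,v in st.items()})
for n in ['scene','top']:
    s,c=snap(n,n+'0.png'); print(n,c['fx'],c['cx'],c['cy'],c['xyz'],c['attitude'])
    for t,z in [('tamper',.012),('mould',.006),('mould_in',.032),('board',0),('came',.012),('post',.032),('wedge1',.042),('wedge2',.042),('wedge3',.042),('block1',.032),('block2',.032),('block4',.032)]:
        for d in spotter.landmark_of(t,n)[:4]: print(t,np.round(d['uv'],1),round(d['conf'],2),np.round(at_z(c,d['uv'],z),4))
E
```

```text
{'clock': np.float64(0.0), 'joint_pos': array([-1.403,  0.314,  0.045,  1.304,  0.   ,  1.431]), 'qvel': array([ 0.   , -0.001, -0.001,  0.001, -0.001,  0.002]), 'tau': array([ 1.0000e-03, -4.8063e+01,  2.9853e+01,  2.0000e-02, -0.0000e+00,
       -0.0000e+00]), 'tcp_pos': array([ 0.174, -0.547,  0.23 ]), 'orientation': array([-0.001,  0.988,  0.153,  0.   ]), 'wrist_force': array([0.901, 0.841, 0.28 ]), 'ft_torque': array([-0.005,  0.052,  0.042]), 'grip_force': np.float64(0.0), 'finger_gap': np.float64(0.085)}
scene 384.27409688777794 284.1160028552015 201.9992733005225 [1.24511047 0.54520156 0.6641474 ] [-0.1935388   0.40173142  0.80781154 -0.38548037]
tamper [235.3 161.3] 0.87 [ 0.5297 -0.1823  0.012 ]
tamper [243.2 164.2] 0.31 [ 0.527  -0.1519  0.012 ]
mould [338.5 211.2] 0.91 [0.5365 0.1936 0.006 ]
mould_in [340.  203.7] 0.77 [0.5359 0.195  0.032 ]
mould_in [342.8 218. ] 0.49 [0.5807 0.2295 0.032 ]
mould_in [337.1 205.4] 0.34 [0.5465 0.1926 0.032 ]
board [239.6 163.5] 0.81 [ 0.5177 -0.1764  0.    ]
came [219.9 169.5] 0.55 [ 0.5913 -0.1884  0.012 ]
post [342.4 237.1] 0.54 [0.640
[... 1951 characters left out ...]
0.2416 0.042 ]
wedge3 [260.6 258.3] 0.63 [0.5288 0.1383 0.042 ]
wedge3 [258.9 274.7] 0.54 [0.4916 0.1386 0.042 ]
block1 [224.3 238.9] 0.82 [0.5671 0.2276 0.032 ]
block1 [235.7 259.8] 0.81 [0.5211 0.1957 0.032 ]
block1 [260.  259.1] 0.76 [0.5276 0.14   0.032 ]
block1 [260.8 276. ] 0.56 [0.4894 0.1345 0.032 ]
block2 [224.3 238.9] 0.82 [0.5671 0.2276 0.032 ]
block2 [235.7 259.8] 0.81 [0.5211 0.1957 0.032 ]
block2 [260.  259.1] 0.76 [0.5276 0.14   0.032 ]
block2 [260.8 276. ] 0.56 [0.4894 0.1345 0.032 ]
block4 [224.3 238.9] 0.82 [0.5671 0.2276 0.032 ]
block4 [235.7 259.8] 0.81 [0.5211 0.1957 0.032 ]
block4 [260.  259.1] 0.76 [0.5276 0.14   0.032 ]
block4 [260.8 276. ] 0.56 [0.4894 0.1345 0.032 ]
```

```bash
python3 - <<'E'
import cv2
a=cv2.imread('pics/top0.png')[160:330,170:450]; cv2.imwrite('pics/topc.png',cv2.resize(a,None,fx=2.8,fy=2.8,interpolation=2))
a=cv2.imread('pics/scene0.png')[100:290,180:420]; cv2.imwrite('pics/scc.png',cv2.resize(a,None,fx=3,fy=3,interpolation=2))
E
```

```text
(no output)
```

View pics/topc.png

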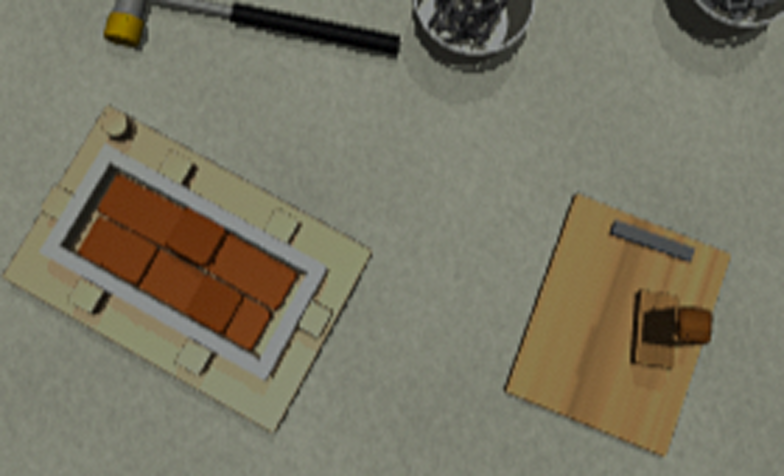

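View pics/scc.png

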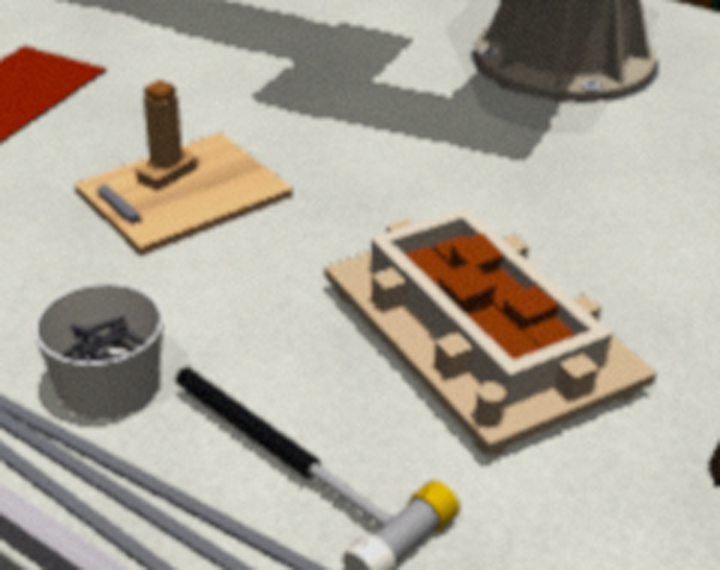

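Top crop: the mould is rotated, with its inner pocket from (110,165) to (265,370). The tamper foot is near (655,328) with the handle leaning outward to (695,325), and the came is at (652,241). The scene crop shows raised pieces at about (470,250), (470,290) and (530,303).

```bash
python3 - <<'E'
from h import *
s,c=snap('top'); s2,c2=snap('scene')
f=lambda p,z: at_z(c,(170+p[0]/2.8,160+p[1]/2.8),z)[:2]
g=lambda p,z: at_z(c2,(180+p[0]/3,100+p[1]/3),z)[:2]
def rep(n,P):
    P=np.array(P); print(n,P.round(4).tolist(),'mean',P.mean(0).round(4))
    for i in range(4):
        d=P[(i+1)%4]-P[i]; print('  edge',np.linalg.norm(d).round(4),np.degrees(np.arctan2(d[1],d[0])).round(1))
for z in (.026,.038): rep('shelf%g'%z,[f(p,z) for p in [(112,105),(372,252),(275,432),(5,278)]])
for z in (.026,.038):rep('shelf scene',[g(p,z) for p in [(490,450),(325,272),(462,215),(655,377)]])
rep('board',[f(p,.012) for p in [(575,195),(728,255),(662,455),(505,390)]])
for cam in ['top','scene']:
    cc={'top':c,'scene':c2}[cam]
    for d in spotter.cut_out('tamper',cam)[:1]:
        m=d['region']; print(cam,d['conf'],m.sum(),d['uv']); 
        pts=np.argwhere(m)[:,::-1]; print(pts.min(0),pts.max(0))
print('tamper top: foot', [f(p,.028) for p in [(640,290),(677,292),(672,370),(634,365)]], 'end',f((695,325),.117),'scene end',g((160,88),.117), 'foot', g((167,167),.028))
E
```

```text
shelf0.026 [[0.6645, 0.2743], [0.558, 0.0425], [0.4061, 0.1098], [0.5098, 0.3444]] mean [0.5346 0.1928]
  edge 0.2551 -114.7
  edge 0.1661 156.1
  edge 0.2565 66.2
  edge 0.1698 -24.4
shelf0.038 [[0.6617, 0.2719], [0.5566, 0.0433], [0.4068, 0.1097], [0.5091, 0.3411]] mean [0.5335 0.1915]
  edge 0.2516 -114.7
  edge 0.1639 156.1
  edge 0.253 66.2
  edge 0.1676 -24.4
shelf scene [[0.6703, 0.2838], [0.566, 0.0497], [0.4108, 0.1014], [0.5165, 0.3498]] mean [0.5409 0.1962]
  edge 0.2563 -114.0
  edge 0.1635 161.5
  edge 0.27 67.0
  edge 0.1673 -23.2
shelf scene [[0.6811, 0.2887], [0.5788, 0.059], [0.4265, 0.1098], [0.5302, 0.3535]] mean [0.5541 0.2028]
  edge 0.2515 -114.0
  edge 0.1605 161.5
  edge 0.2649 67.0
  edge 0.1642 -23.2
board [[0.6237, -0.1284], [0.5835, -0.2597], [0.4147, -0.2067], [0.4553, -0.0763]] mean [ 0.5193 -0.1677]
  edge 0.1373 -107.0
  edge 0.1769 162.6
  edge 0.1366 72.7
  edge 0.1762 -17.2
top 0.63 575 [405.6, 277.2]
[395 264] [423 290]
scene 0.92 446 [234.1, 146.1]
[226 126] [245 162]
tamper top: foot [array([ 0.54578348, -0.18080169]), array([ 0.54681595, -0.21138929]), array([ 0.48310777, -0.20825924]), array([ 0.48440543, -0.17725287])] end [ 0.51458345 -0.19424549] scene end [ 0.52030792 -0.18792375] foot [ 0.52289914 -0.18537032]
```

Call:
jog_arm([
  [[0, 0, 0, 0, 0, -0.045, 0], [0, 0, 0, 0, 0, -0.045, 0], [0, 0, 0, 0, 0, -0.045, 0], [0, 0, 0, 0, 0, -0.045, 0], [0, 0, 0, 0, 0, -0.045, 0], [0, 0, 0, 0, 0, -0.045, 0], [0, 0, 0, 0, 0, -0.045, 0], [0, 0, 0, 0, 0, -0.045, 0], [0, 0, 0, 0, 0, -0.045, 0], [0.13, 0.125, 0, 0, 0, 0, 0], [0.13, 0.125, 0, 0, 0, 0, 0], [0.13, 0.125, 0, 0, 0, 0, 0], [0.13, 0.125, 0, 0, 0, 0, 0], [0.13, 0.125, 0, 0, 0, 0, 0], [0.13, 0.125, 0, 0, 0, 0, 0], [0.13, 0.125, 0, 0, 0, 0, 0], [0.13, 0.125, 0, 0, 0, 0, 0], [0.13, 0.125, 0, 0, 0, 0, 0], [0.13, 0.125, 0, 0, 0, 0, 0], [0.13, 0.125, 0, 0, 0, 0, 0]],
])

```text
clock: 3.5
tcp_pos: [0.5157, -0.1858, 0.2315]
orientation: [0.0, 0.704, 0.71, 0.0]
wrist_force: [0.1, -1.2, 0.1]
finger_gap: 0.0854
grip_force: 0.0
```

```bash
python3 - <<'E'
from h import *
st,c=snap('wrist','w1.png'); print(np.round(st['tcp_pos'],4),np.round(st['orientation'],4),np.round(st['joint_pos'],2),np.round(c['mount'],3),c['fx'],c['cx'],c['cy'],st['wrist_force'])
for t,z in [('tamper',.012),('board',0),('came',.012)]:
    for d in spotter.landmark_of(t,'wrist')[:2]: print(t,d['uv'],round(d['conf'],2),at_z(c,d['uv'],z,st))
E
```

```text
[ 0.5157 -0.1858  0.2315] [4.000e-04 7.038e-01 7.104e-01 0.000e+00] [-0.49  0.26 -0.03  1.28 -0.    1.07] [[-0.    -0.954 -0.299  0.077]
 [ 1.    -0.    -0.001  0.   ]
 [ 0.001 -0.299  0.954 -0.143]
 [ 0.     0.     0.     1.   ]] 325.19226210127806 277.4737920626636 210.61574570433945 [ 0.12442708 -1.17804905  0.09314687]
tamper [276.3, 188.2] 0.89 [ 0.51476895 -0.19569154  0.012     ]
board [279.0, 167.1] 0.96 [ 0.51768687 -0.17321302  0.        ]
came [340.8, 191.4] 0.8 [ 0.5897386  -0.19850282  0.012     ]
```

View pics/w1.png

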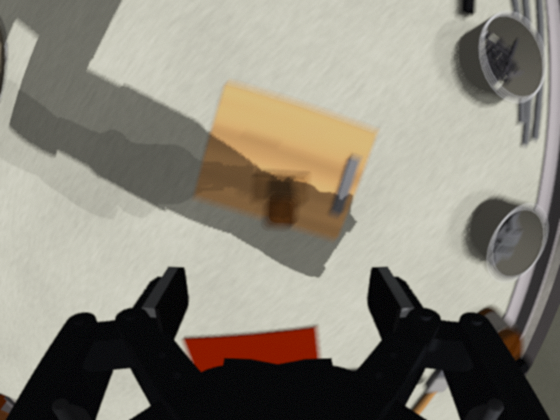

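The tamper foot is at about (280,182) with its end at (279,222). The board is rotated and the came is at (345,183). I'll zoom in for the tamper's yaw.

```bash
python3 - <<'E'
from h import *
a=cv2.imread('pics/w1.png')[150:240,220:340]
a=cv2.convertScaleAbs(a,alpha=2.0)
cv2.imwrite('pics/w1c.png',cv2.resize(a,None,fx=6,fy=6,interpolation=cv2.INTER_CUBIC))
E
```

```text
(no output)
```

View pics/w1c.png

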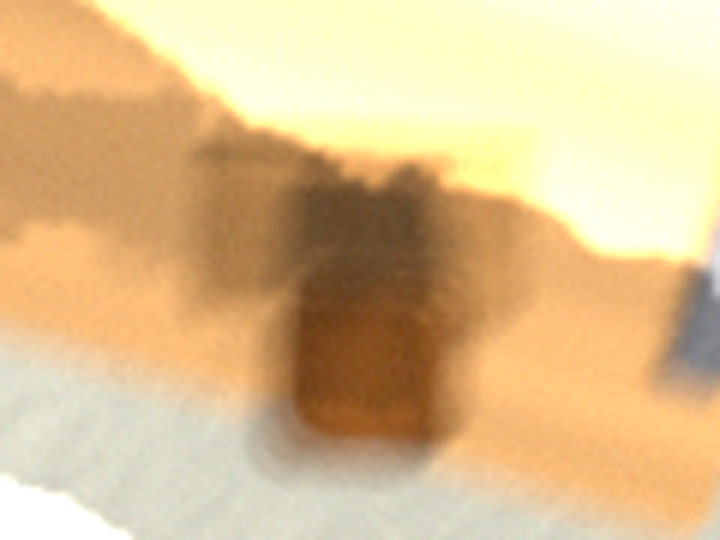

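```bash
python3 - <<'E'
from h import *
st,c=snap('wrist')
print(at_z(c,(220+367/6,150+372/6),.115,st),at_z(c,(220+365/6,150+225/6),.028,st),env.get_state()['wrist_force'])
E
```

```text
[ 0.51834689 -0.19191932  0.115     ] [ 0.51883049 -0.19148085  0.028     ] [ 0.0123108  -0.45860289  0.39943728]
```

Call:
jog_arm([
  [[-0.028, 0.008, 0.08, 0, 0, 0, 0], [0, 0, 0.1, 0, 0, 0, 0], [0, 0, 0.1, 0, 0, 0, 0], [0, 0, 0.1, 0, 0, 0, 0], [0, 0, 0.1, 0, 0, 0, 0], [0, 0, 0.1, 0, 0, 0, 0], [0, 0, 0.08, 0, 0, 0, 0], [0, 0, 0, 0, 0, 0, 0], [0, 0, 0, 0, 0, 0, 60], [0, 0, 0, 0, 0, 0, 120], [0, 0, 0, 0, 0, 0, 255], [0, 0, 0, 0, 0, 0, 255], [0, 0, 0, 0, 0, 0, 255], [0, 0, 0, 0, 0, 0, 255], [0, 0, 0, 0, 0, 0, 255], [0, 0, 0, 0, 0, 0, 255]],
], force=60)

```text
clock: 5.35
tcp_pos: [0.5171, -0.1946, 0.0672]
orientation: [0.001, 0.704, 0.71, -0.0]
wrist_force: [-0.1, 0.0, 6.0]
finger_gap: 0.0255
grip_force: 63.6
```

Call:
jog_arm([
  [[0, 0, -0.06, 0, 0, 0, 255], [0, 0, -0.1, 0, 0, 0, 255], [0, 0, -0.055, 0, 0, -0.0455, 255], [0, 0, -0.055, 0, 0, -0.0455, 255], [0, 0, -0.055, 0, 0, -0.0455, 255], [0, 0, -0.055, 0, 0, -0.0455, 255], [0, 0, -0.055, 0, 0, -0.0455, 255], [0, 0, -0.055, 0, 0, -0.0455, 255], [0, 0, -0.055, 0, 0, -0.0455, 255], [0, 0, -0.055, 0, 0, -0.0455, 255], [0.02, 0.08, 0, 0, 0, 0, 255], [0.02, 0.12, 0, 0, 0, 0, 255], [0.02, 0.174, 0, 0, 0, 0, 255], [0.02, 0.174, 0, 0, 0, 0, 255], [0.02, 0.174, 0, 0, 0, 0, 255], [0.02, 0.174, 0, 0, 0, 0, 255], [0.02, 0.174, 0, 0, 0, 0, 255], [0.02, 0.174, 0, 0, 0, 0, 255], [0.02, 0.12, 0, 0, 0, 0, 255], [0.02, 0.08, 0, 0, 0, 0, 255]],
])

```text
clock: 7.35
tcp_pos: [0.6175, 0.1587, 0.2153]
orientation: [-0.001, 0.206, 0.979, 0.0]
wrist_force: [0.3, -1.0, -0.8]
finger_gap: 0.0251
grip_force: 63.0
```

Call:
jog_arm([
  [[0, 0, 0, 0, 0, 0, 255], [0, 0, 0, 0, 0, 0, 255]],
])

```text
clock: 7.55
tcp_pos: [0.617, 0.1564, 0.2155]
orientation: [-0.001, 0.207, 0.978, -0.0]
wrist_force: [0.2, -0.3, -1.6]
finger_gap: 0.0252
grip_force: 63.0
```

```bash
python3 - <<'E'
from h import *
st,c=snap('wrist','w2.png'); print(np.round(st['tcp_pos'],4),np.round(st['orientation'],4),np.round(st['joint_pos'],2),st['wrist_force'])
for t,z in [('mould',.006),('mould_in',.03),('post',.03),('wedge1',.045),('block1',.03),('tamper',0.15)]:
    for d in spotter.landmark_of(t,'wrist')[:6]: print(t,np.round(d['uv'],1),round(d['conf'],2),at_z(c,d['uv'],z,st).round(4))
a=c['pixels'][:,:,::-1]; cv2.imwrite('pics/w2c.png',cv2.resize(a[100:340,140:440],None,fx=2.5,fy=2.5,interpolation=cv2.INTER_CUBIC))
E
```

```text
[0.617  0.1564 0.2155] [-6.000e-04  2.068e-01  9.784e-01 -4.000e-04] [ 0.12  0.44  0.2   1.33 -0.    0.54] [ 0.16326783 -0.28417384 -1.56618699]
mould [279.4 103.1] 0.6 [0.5392 0.1933 0.006 ]
mould_in [282.4  97.5] 0.76 [0.5358 0.198  0.03  ]
mould_in [321.   82.3] 0.33 [0.5366 0.2396 0.03  ]
post [380.  163.3] 0.77 [0.6371 0.2657 0.03  ]
wedge1 [320.1  78.9] 0.79 [0.5337 0.2378 0.045 ]
wedge1 [279.4 117. ] 0.78 [0.5524 0.1873 0.045 ]
wedge1 [236.3  81.3] 0.75 [0.5037 0.1642 0.045 ]
block1 [213.2  78.7] 0.98 [0.4888 0.1431 0.03  ]
block1 [232.4 118. ] 0.93 [0.5339 0.144  0.03  ]
block1 [329.7 118.6] 0.83 [0.5739 0.2332 0.03  ]
block1 [276.9  78.9] 0.72 [0.5163 0.2006 0.03  ]
tamper [276.4 235.3] 0.91 [0.6231 0.1533 0.15  ]
tamper [320.9  77.4] 0.43 [0.5377 0.2218 0.15  ]
```

View pics/w2c.png

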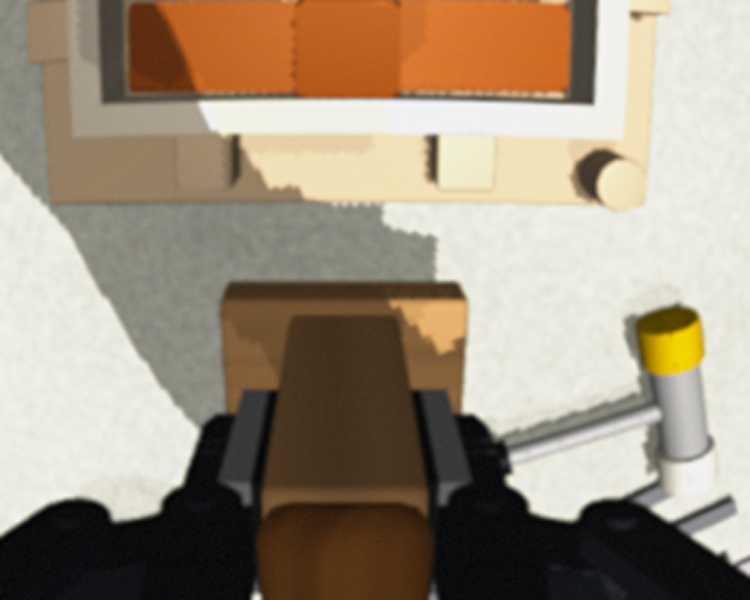

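The mould and tamper foot are parallel in the picture, with the foot's front edge at rows 285-300. I need to see the upper part.

```bash
python3 - <<'E'
import cv2
a=cv2.imread('pics/w2.png')[30:190,160:420]; cv2.imwrite('pics/w2d.png',cv2.resize(a,None,fx=3,fy=3,interpolation=cv2.INTER_CUBIC))
E
```

```text
(no output)
```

View pics/w2d.png

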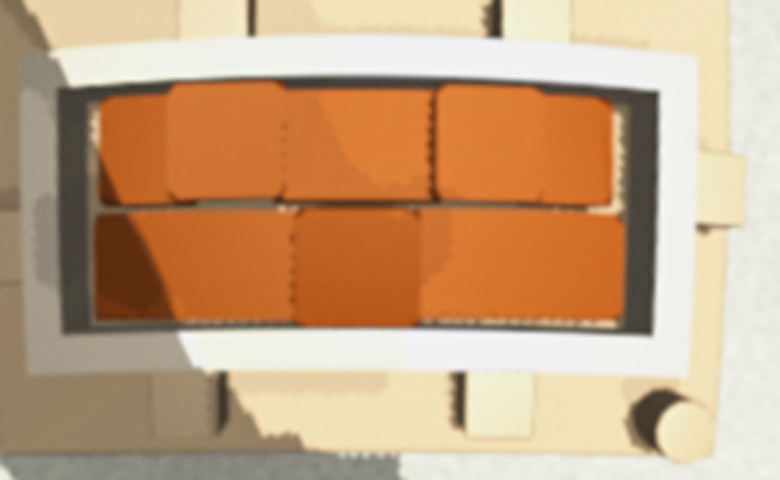

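Clear view: the wedges are at crop (225,140), (490,145) and (357,267), and the inner rim corners at (58,88), (660,92), (655,335) and (62,333). Next I'll fit the mould pose and the tamper-in-tool offset.

```bash
python3 - <<'E'
from h import *
from scipy.optimize import least_squares
st,c=snap('wrist')
Rt=q2R(st['orientation']);M=np.array(c['mount']);tp=np.array(st['tcp_pos']);print(tp,'yaw',np.degrees(np.arctan2(Rt[1,0],Rt[0,0])))
def proj(p):
    q=M[:3,:3].T@(Rt.T@(p-tp)-M[:3,3]); r=np.hypot(q[0],q[1]); th=np.arctan2(r,q[2]); return np.array([c['cx']+c['fx']*th*q[0]/r,c['cy']+c['fy']*th*q[1]/r])
# image right = mould +y , image up = tool +x = mould -x
inn=[(58,88),(660,92),(655,335),(62,333)]; out=[(22,57),(697,57),(688,377),(28,373)]
I=np.array(inn+out)/3+[160,30]
L=[(sx*a,sy*b,.062) for a,b in((.039,.092),(.051,.104)) for sx,sy in((-1,-1),(-1,1),(1,1),(1,-1))]
def mp(v,l):
    x,y,w,z=v; cw,sw=np.cos(w),np.sin(w); return np.array([x+cw*l[0]-sw*l[1],y+sw*l[0]+cw*l[1],z+l[2]])
f=lambda v:np.concatenate([proj(mp(v,l))-i for l,i in zip(L,I)])
r=least_squares(f,[.535,.193,-.42,.005],x_scale=[.01,.01,.01,.01]); v=r.x; print('mould',v[:2].round(4),'yaw',np.degrees(v[2]),'z0',v[3],'rms',np.sqrt((r.fun**2).mean()))
cw,sw=np.cos(v[2]),np.sin(v[2])
tol=lambda w:np.array([[cw,sw],[-sw,cw]])@(w[:2]-v[:2])
for n,p,h in [('wA',(225,140),.06),('wB',(490,145),.06),('wC',(357,267),.06),('wAedges',(167,140),.06),('',(285,140),.06),('wBedges',(437,145),.06),('',(545,145),.06),('wCe',(295,267),.06),('',(420,267),.06),]:
    w=at_z(c,(160+p[0]/3,30+p[1]/3),v[3]+h,st); print(n,'mould',tol(w).round(4),'world',w.round(4))
for n,p in [('fl',(228,283)),('fr',(465,283))]:
    w=at_z(c,(140+p[0]/2.5,100+p[1]/2.5),tp[2]-.0552,st); print(n,'tool',(Rt.T@(w-tp)).round(4))
E
```

```text
[0.61751664 0.15501828 0.21646729] yaw 155.98083573806494
mould [0.5366 0.1939] yaw -24.19027510573074 z0 0.0015146773001412624 rms 0.44762845782691507
wA mould [-0.0195 -0.0404] world [0.5022 0.165  0.0615]
wB mould [-0.0183  0.0392] world [0.536  0.2371 0.0615]
wC mould [ 0.02   -0.0007] world [0.5545 0.1851 0.0615]
wAedges mould [-0.0202 -0.0581] world [0.4943 0.1492 0.0615]
 mould [-0.0191 -0.0223] world [0.5101 0.1814 0.0615]
wBedges mould [-0.0177  0.0232] world [0.5299 0.2223 0.0615]
 mould [-0.0191  0.0561] world [0.5421 0.2528 0.0615]
wCe mould [ 0.0199 -0.0194] world [0.5468 0.1681 0.0615]
 mould [0.0198 0.0183] world [0.5622 0.2025 0.0615]
fl tool [ 0.0125 -0.0294  0.0552]
fr tool [0.0125 0.0317 0.0552]
```

Call:
jog_arm([
  [[0.074, -0.0256, 0, 0, 0, 0, 255], [0.074, -0.0256, 0, 0, 0, 0, 255], [0.074, -0.0256, 0, 0, 0, 0, 255], [0.074, -0.0256, 0, 0, 0, 0, 255], [0.074, -0.0256, 0, 0, 0, 0, 255], [0.074, -0.0256, 0, 0, 0, 0, 255], [0, 0, 0.08, 0, 0, 0, 255], [0, 0, 0.1, 0, 0, 0, 255], [0, 0, 0.1, 0, 0, 0, 255], [0, 0, 0.066, 0, 0, 0, 255], [0, 0, 0, 0, 0, 0, 255], [0, 0, 0, 0, 0, 0, 255], [0, 0, 0, 0, 0, 0, 255]],
])

```text
clock: 9.25
tcp_pos: [0.5014, 0.1659, 0.1311]
orientation: [0.001, 0.208, 0.978, 0.0]
wrist_force: [0.4, 0.3, -2.1]
finger_gap: 0.0254
grip_force: 62.9
```

```bash
python3 - <<'E'
from h import *
st,c=snap('wrist','w3.png'); print(np.round(st['tcp_pos'],4),np.round(st['orientation'],4),st['wrist_force'],st['joint_pos'].round(2))
a=c['pixels'][:,:,::-1]; a=cv2.convertScaleAbs(a[130:270,190:390],alpha=1.3); cv2.imwrite('pics/w3c.png',cv2.resize(a,None,fx=4,fy=4,interpolation=cv2.INTER_CUBIC))
E
```

```text
[0.5014 0.1659 0.1311] [1.100e-03 2.075e-01 9.782e-01 4.000e-04] [ 0.35958188  0.33058823 -2.13934777] [ 0.17  0.27 -0.26  1.03 -0.    0.59]
```

View pics/w3c.png

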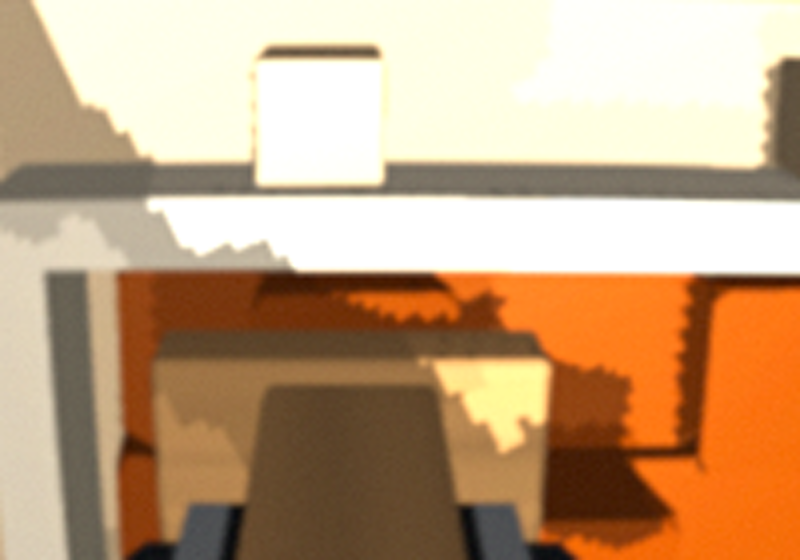

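```bash
python3 - <<'E'
from h import *
st,c=snap('wrist');Rt=q2R(st['orientation']);tp=np.array(st['tcp_pos'])
v=[.5366,.1939];w=np.radians(-24.19);cw,sw=np.cos(w),np.sin(w)
def m(p,z):
    q=at_z(c,(190+p[0]/4,130+p[1]/4),z,st); return (Rt.T@(q-tp)).round(4), (np.array([[cw,sw],[-sw,cw]])@(q[:2]-v)).round(4)
zb=tp[2]-.0552
for n,p,z in [('fl',(160,332),zb),('fr',(545,332),zb),('fl top',(154,360),zb+.016),('fr top',(552,360),zb+.016),('dam inner',(100,270),.0635),('dam inner',(600,272),.0635),('dam out',(600,195),.0635),('corner',(45,270),.0635)]: print(n,m(p,z))
print(tp, np.array([[cw,sw],[-sw,cw]])@(tp[:2]-v))
E
```

```text
fl (array([ 0.0126, -0.0301,  0.0551]), array([-0.033, -0.07 ]))
fr (array([0.0126, 0.0319, 0.0552]), array([-0.0332, -0.008 ]))
fl top (array([ 0.0134, -0.0288,  0.0391]), array([-0.0337, -0.0686]))
fr top (array([0.0133, 0.0306, 0.0392]), array([-0.0339, -0.0093]))
dam inner (array([ 0.0197, -0.0419,  0.0676]), array([-0.0399, -0.0818]))
dam inner (array([0.0193, 0.0429, 0.0677]), array([-0.0399,  0.003 ]))
dam out (array([0.0326, 0.0422, 0.0677]), array([-0.0532,  0.0023]))
corner (array([ 0.0197, -0.0516,  0.0676]), array([-0.04  , -0.0914]))
[0.50150253 0.16595976 0.13117733] [-0.02056672 -0.03986852]
```

Foot front edge is about 6.7 mm from the dam, so I shift 2 mm toward it and descend slowly.

Call:
jog_arm([
  [[0.008, -0.004, 0, 0, 0, 0, 255], [0, 0, 0.004, 0, 0, 0, 255], [0, 0, 0.004, 0, 0, 0, 255], [0, 0, 0.004, 0, 0, 0, 255], [0, 0, 0.004, 0, 0, 0, 255], [0, 0, 0.004, 0, 0, 0, 255], [0, 0, 0.004, 0, 0, 0, 255], [0, 0, 0.004, 0, 0, 0, 255], [0, 0, 0.004, 0, 0, 0, 255]],
])

```text
clock: 10.25
tcp_pos: [0.4981, 0.1657, 0.1218]
orientation: [-0.0, 0.207, 0.978, -0.0]
wrist_force: [-1.1, -1.9, 1.1]
finger_gap: 0.0253
grip_force: 63.1
```

Call:
jog_arm([
  [[0, 0, 0.004, 0, 0, 0, 255], [0, 0, 0.004, 0, 0, 0, 255], [0, 0, 0.004, 0, 0, 0, 255], [0, 0, 0.004, 0, 0, 0, 255]],
])

```text
clock: 10.65
tcp_pos: [0.4983, 0.1656, 0.1178]
orientation: [0.0, 0.208, 0.978, -0.0]
wrist_force: [-0.8, -1.5, 1.9]
finger_gap: 0.0253
grip_force: 63.2
```

Call:
jog_arm([
  [[0, 0, 0.004, 0, 0, 0, 255], [0, 0, 0.004, 0, 0, 0, 255], [0, 0, 0.004, 0, 0, 0, 255]],
])

```text
clock: 10.95
tcp_pos: [0.4983, 0.1657, 0.1147]
orientation: [0.0, 0.207, 0.978, -0.0]
wrist_force: [-0.7, -1.6, 1.0]
finger_gap: 0.0252
grip_force: 63.2
```

Call:
jog_arm([
  [[0, 0, 0.004, 0, 0, 0, 255], [0, 0, 0.004, 0, 0, 0, 255]],
])

```text
clock: 11.15
tcp_pos: [0.4982, 0.1658, 0.1127]
orientation: [-0.0, 0.207, 0.978, -0.0]
wrist_force: [-1.1, -2.5, 1.6]
finger_gap: 0.0251
grip_force: 63.2
```

Call:
jog_arm([
  [[0, 0, 0.003, 0, 0, 0, 255], [0, 0, 0.003, 0, 0, 0, 255]],
])

```text
clock: 11.35
tcp_pos: [0.4982, 0.1658, 0.1114]
orientation: [0.0, 0.207, 0.978, -0.0]
wrist_force: [-2.0, -2.9, 8.5]
finger_gap: 0.0253
grip_force: 64.1
```

Call:
jog_arm([
  [[0, 0, 0.003, 0, 0, 0, 255], [0, 0, 0.003, 0, 0, 0, 255]],
])

```text
clock: 11.55
tcp_pos: [0.4983, 0.1658, 0.1113]
orientation: [0.001, 0.207, 0.978, 0.0]
wrist_force: [-5.9, -2.0, 18.6]
finger_gap: 0.0257
grip_force: 65.3
```

Call:
jog_arm([
  [[0, 0, 0.003, 0, 0, 0, 255], [0, 0, 0.002, 0, 0, 0, 255]],
])

```text
clock: 11.75
tcp_pos: [0.4983, 0.1658, 0.1113]
orientation: [0.001, 0.207, 0.978, 0.0]
wrist_force: [-7.8, -1.7, 23.8]
finger_gap: 0.0254
grip_force: 66.1
```

Wedge A is down and firm (about 26 N). Next is wedge B, 80 mm along tool y.

Call:
jog_arm([
  [[0, 0, -0.02, 0, 0, 0, 255], [0, 0, -0.05, 0, 0, 0, 255], [0, 0, -0.05, 0, 0, 0, 255], [0, 0.1, 0, 0, 0, 0, 255], [0, 0.12, 0, 0, 0, 0, 255], [0, 0.098, 0, 0, 0, 0, 255], [0, 0, 0, 0, 0, 0, 255], [0, 0, 0, 0, 0, 0, 255], [0, 0, 0, 0, 0, 0, 255]],
])

```text
clock: 12.65
tcp_pos: [0.53, 0.2379, 0.1385]
orientation: [-0.0, 0.208, 0.978, -0.0]
wrist_force: [-0.9, -0.4, -1.2]
finger_gap: 0.0254
grip_force: 62.9
```

Call:
jog_arm([
  [[0, 0, 0.004, 0, 0, 0, 255], [0, 0, 0.004, 0, 0, 0, 255], [0, 0, 0.004, 0, 0, 0, 255], [0, 0, 0.004, 0, 0, 0, 255], [0, 0, 0.004, 0, 0, 0, 255], [0, 0, 0.004, 0, 0, 0, 255], [0, 0, 0.004, 0, 0, 0, 255], [0, 0, 0.004, 0, 0, 0, 255], [0, 0, 0.004, 0, 0, 0, 255], [0, 0, 0.004, 0, 0, 0, 255], [0, 0, 0.004, 0, 0, 0, 255], [0, 0, 0.004, 0, 0, 0, 255], [0, 0, 0.004, 0, 0, 0, 255], [0, 0, 0.004, 0, 0, 0, 255], [0, 0, 0.004, 0, 0, 0, 255]],
])

```text
clock: 14.15
tcp_pos: [0.5305, 0.2384, 0.1234]
orientation: [0.0, 0.207, 0.978, -0.0]
wrist_force: [1.0, -1.1, -0.8]
finger_gap: 0.0254
grip_force: 62.9
```

Call:
jog_arm([
  [[0, 0, 0.004, 0, 0, 0, 255], [0, 0, 0.004, 0, 0, 0, 255], [0, 0, 0.004, 0, 0, 0, 255], [0, 0, 0.004, 0, 0, 0, 255], [0, 0, 0.004, 0, 0, 0, 255]],
])

```text
clock: 14.65
tcp_pos: [0.5305, 0.2386, 0.1185]
orientation: [0.0, 0.207, 0.978, 0.0]
wrist_force: [-0.2, 0.9, 0.3]
finger_gap: 0.0254
grip_force: 62.8
```

Call:
jog_arm([
  [[0, 0, 0.004, 0, 0, 0, 255], [0, 0, 0.003, 0, 0, 0, 255]],
])

```text
clock: 14.85
tcp_pos: [0.5309, 0.2388, 0.117]
orientation: [0.0, 0.207, 0.978, 0.0]
wrist_force: [0.5, 1.7, 0.3]
finger_gap: 0.0253
grip_force: 63.1
```

Call:
jog_arm([
  [[0, 0, 0.003, 0, 0, 0, 255], [0, 0, 0.003, 0, 0, 0, 255]],
])

```text
clock: 15.05
tcp_pos: [0.531, 0.2387, 0.1156]
orientation: [0.001, 0.207, 0.978, 0.0]
wrist_force: [1.0, 2.1, 0.9]
finger_gap: 0.0255
grip_force: 63.3
```

Call:
jog_arm([
  [[0, 0, 0.003, 0, 0, 0, 255], [0, 0, 0.003, 0, 0, 0, 255]],
])

```text
clock: 15.25
tcp_pos: [0.5308, 0.2386, 0.114]
orientation: [0.0, 0.207, 0.978, 0.0]
wrist_force: [0.3, 1.6, 1.2]
finger_gap: 0.0254
grip_force: 63.3
```

Call:
jog_arm([
  [[0, 0, 0.003, 0, 0, 0, 255], [0, 0, 0.003, 0, 0, 0, 255]],
])

```text
clock: 15.45
tcp_pos: [0.5306, 0.2384, 0.1123]
orientation: [0.0, 0.207, 0.978, -0.0]
wrist_force: [1.1, 1.4, 1.6]
finger_gap: 0.0254
grip_force: 63.3
```

Call:
jog_arm([
  [[0, 0, 0.003, 0, 0, 0, 255], [0, 0, 0.002, 0, 0, 0, 255]],
])

```text
clock: 15.65
tcp_pos: [0.5305, 0.2384, 0.1109]
orientation: [0.0, 0.207, 0.978, -0.0]
wrist_force: [0.1, 1.0, 2.3]
finger_gap: 0.0253
grip_force: 63.3
```

Still sinking (about 3-4 N). The foot is 28 mm above the floor.

Call:
jog_arm([
  [[0, 0, 0.003, 0, 0, 0, 255], [0, 0, 0.003, 0, 0, 0, 255]],
])

```text
clock: 15.85
tcp_pos: [0.5305, 0.2384, 0.1095]
orientation: [0.0, 0.207, 0.978, -0.0]
wrist_force: [1.6, 1.7, 2.4]
finger_gap: 0.0254
grip_force: 63.3
```

Call:
jog_arm([
  [[0, 0, 0.003, 0, 0, 0, 255], [0, 0, 0.002, 0, 0, 0, 255]],
])

```text
clock: 16.05
tcp_pos: [0.5304, 0.2384, 0.1082]
orientation: [-0.0, 0.207, 0.978, -0.0]
wrist_force: [-0.4, 1.2, 1.5]
finger_gap: 0.0253
grip_force: 63.3
```

Call:
jog_arm([
  [[0, 0, 0.002, 0, 0, 0, 255], [0, 0, 0.002, 0, 0, 0, 255]],
])

```text
clock: 16.25
tcp_pos: [0.5303, 0.2383, 0.1071]
orientation: [-0.0, 0.207, 0.978, -0.0]
wrist_force: [0.6, 0.8, 0.0]
finger_gap: 0.0254
grip_force: 62.9
```

Call:
jog_arm([
  [[0, 0, 0.003, 0, 0, 0, 255], [0, 0, 0.002, 0, 0, 0, 255]],
])

```text
clock: 16.45
tcp_pos: [0.5303, 0.2382, 0.1069]
orientation: [0.0, 0.207, 0.978, -0.0]
wrist_force: [-2.6, -0.1, 11.5]
finger_gap: 0.0252
grip_force: 64.4
```

Call:
jog_arm([
  [[0, 0, 0.002, 0, 0, 0, 255], [0, 0, 0.002, 0, 0, 0, 255]],
])

```text
clock: 16.65
tcp_pos: [0.5303, 0.2382, 0.1068]
orientation: [0.0, 0.207, 0.978, -0.0]
wrist_force: [-4.9, -0.4, 15.9]
finger_gap: 0.0252
grip_force: 65.1
```

Call:
jog_arm([
  [[0, 0, 0.003, 0, 0, 0, 255], [0, 0, 0.002, 0, 0, 0, 255], [0, 0, 0, 0, 0, 0, 255]],
])

```text
clock: 16.95
tcp_pos: [0.5304, 0.2382, 0.1069]
orientation: [0.001, 0.207, 0.978, 0.0]
wrist_force: [-5.8, -2.3, 21.1]
finger_gap: 0.0255
grip_force: 65.7
```

Call:
jog_arm([
  [[0, 0, -0.02, 0, 0, 0, 255], [0, 0, -0.06, 0, 0, 0, 255], [0, 0, -0.07, 0, 0, 0, 255], [-0.07, -0.08, 0, 0, 0, 0, 255], [-0.08, -0.08, 0, 0, 0, 0, 255], [0, 0, 0, 0, 0, 0, 255], [0, 0, 0, 0, 0, 0, 255], [0, 0, 0, 0, 0, 0, 255]],
])

```text
clock: 17.75
tcp_pos: [0.5477, 0.1868, 0.1406]
orientation: [-0.001, 0.207, 0.978, -0.0]
wrist_force: [0.5, -0.5, -1.5]
finger_gap: 0.0256
grip_force: 62.8
```

Call:
jog_arm([
  [[-0.012, 0, 0.004, 0, 0, 0, 255], [0, 0, 0.004, 0, 0, 0, 255], [0, 0, 0.004, 0, 0, 0, 255], [0, 0, 0.004, 0, 0, 0, 255], [0, 0, 0.004, 0, 0, 0, 255], [0, 0, 0.004, 0, 0, 0, 255], [0, 0, 0.004, 0, 0, 0, 255], [0, 0, 0.004, 0, 0, 0, 255], [0, 0, 0.004, 0, 0, 0, 255], [0, 0, 0.004, 0, 0, 0, 255], [0, 0, 0.004, 0, 0, 0, 255], [0, 0, 0.004, 0, 0, 0, 255], [0, 0, 0.004, 0, 0, 0, 255], [0, 0, 0.004, 0, 0, 0, 255], [0, 0, 0.004, 0, 0, 0, 255], [0, 0, 0.004, 0, 0, 0, 255], [0, 0, 0.004, 0, 0, 0, 255], [0, 0, 0.004, 0, 0, 0, 255], [0, 0, 0.004, 0, 0, 0, 255], [0, 0, 0.004, 0, 0, 0, 255]],
])

```text
clock: 19.75
tcp_pos: [0.5513, 0.1854, 0.1212]
orientation: [0.0, 0.207, 0.978, -0.0]
wrist_force: [-1.1, 0.0, 1.0]
finger_gap: 0.0255
grip_force: 63.2
```

Call:
jog_arm([
  [[0, 0, 0.004, 0, 0, 0, 255], [0, 0, 0.003, 0, 0, 0, 255], [0, 0, 0.003, 0, 0, 0, 255]],
])

```text
clock: 20.05
tcp_pos: [0.5514, 0.1854, 0.1188]
orientation: [0.0, 0.207, 0.978, 0.0]
wrist_force: [-0.1, 0.9, 2.4]
finger_gap: 0.0252
grip_force: 63.2
```

Call:
jog_arm([
  [[0, 0, 0.003, 0, 0, 0, 255], [0, 0, 0.003, 0, 0, 0, 255]],
])

```text
clock: 20.25
tcp_pos: [0.5514, 0.1854, 0.1173]
orientation: [0.0, 0.207, 0.978, 0.0]
wrist_force: [0.1, -0.8, 2.8]
finger_gap: 0.0251
grip_force: 63.2
```

Call:
jog_arm([
  [[0, 0, 0.003, 0, 0, 0, 255], [0, 0, 0.003, 0, 0, 0, 255]],
])

```text
clock: 20.45
tcp_pos: [0.5514, 0.1855, 0.1159]
orientation: [0.0, 0.207, 0.978, -0.0]
wrist_force: [-0.4, -0.1, 8.4]
finger_gap: 0.0255
grip_force: 64.1
```

Call:
jog_arm([
  [[0, 0, 0.003, 0, 0, 0, 255], [0, 0, 0.003, 0, 0, 0, 255]],
])

```text
clock: 20.65
tcp_pos: [0.5515, 0.1854, 0.1159]
orientation: [0.001, 0.207, 0.978, 0.0]
wrist_force: [-4.1, -1.3, 16.1]
finger_gap: 0.0252
grip_force: 65.1
```

Call:
jog_arm([
  [[0, 0, 0.003, 0, 0, 0, 255], [0, 0, 0.002, 0, 0, 0, 255]],
])

```text
clock: 20.85
tcp_pos: [0.5515, 0.1854, 0.1158]
orientation: [0.001, 0.207, 0.978, 0.0]
wrist_force: [-6.7, -2.3, 21.5]
finger_gap: 0.0256
grip_force: 65.7
```

Call:
jog_arm([
  [[0, 0, 0, 0, 0, 0, 255], [0, 0, -0.02, 0, 0, 0, 255], [0, 0, -0.08, 0, 0, 0, 255], [0, 0, -0.1, 0, 0, 0, 255], [0, 0, -0.1, 0, 0, 0, 255], [-0.08, 0, -0.1, 0, 0, 0, 255], [-0.1, 0, 0, 0, 0, 0, 255], [-0.08, 0, 0, 0, 0, 0, 255], [0, 0, 0, 0, 0, 0, 255], [0, 0, 0, 0, 0, 0, 255]],
])

```text
clock: 21.85
tcp_pos: [0.61, 0.1589, 0.2117]
orientation: [-0.001, 0.208, 0.978, -0.0]
wrist_force: [-0.5, 0.1, -1.2]
finger_gap: 0.0253
grip_force: 62.9
```

```bash
python3 - <<'E'
from h import *
st,c=snap('wrist','w4.png'); print(np.round(st['tcp_pos'],4),np.round(st['orientation'],4),st['wrist_force'],st['joint_pos'].round(2))
a=c['pixels'][:,:,::-1][20:210,140:420]; a=cv2.resize(a,None,fx=2.8,fy=2.8,interpolation=cv2.INTER_CUBIC)
cv2.imwrite('pics/w4c.png',a)
E
```

```text
[0.61   0.1589 0.2117] [-1.300e-03  2.077e-01  9.782e-01 -3.000e-04] [-0.52119969  0.07397179 -1.19701279] [0.13 0.43 0.17 1.31 0.   0.55]
```

View pics/w4c.png

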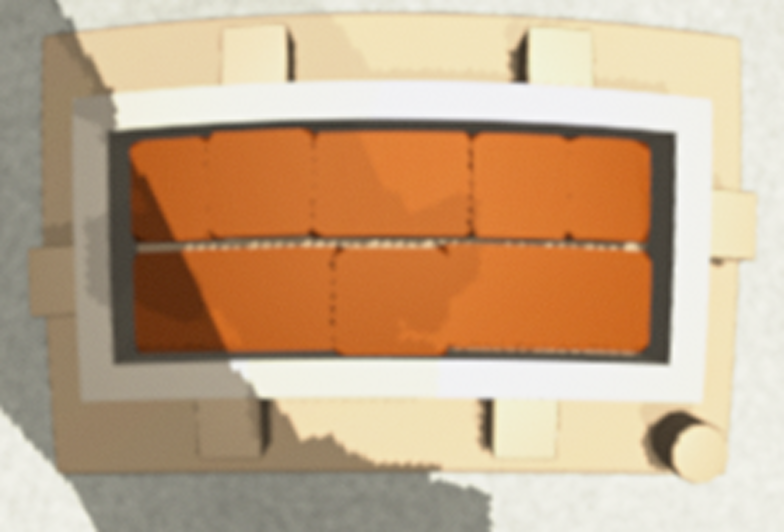

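All pieces look level and seated in two neat rows (wedges at crop (260,185), (520,185) and (390,300)). I'll re-check wedge A, since pressing the others could have disturbed it.

Call:
jog_arm([
  [[0.07, -0.026, 0, 0, 0, 0, 255], [0.07, -0.026, 0, 0, 0, 0, 255], [0.07, -0.026, 0, 0, 0, 0, 255], [0.07, -0.026, 0, 0, 0, 0, 255], [0.07, -0.026, 0, 0, 0, 0, 255], [0.07, -0.026, 0.04, 0, 0, 0, 255], [0, 0, 0.1, 0, 0, 0, 255], [0, 0, 0.1, 0, 0, 0, 255], [0, 0, 0.08, 0, 0, 0, 255], [0, 0, 0.02, 0, 0, 0, 255], [0, 0, 0, 0, 0, 0, 255], [0, 0, 0, 0, 0, 0, 255], [0, 0, 0, 0, 0, 0, 255]],
])

```text
clock: 23.2
tcp_pos: [0.4997, 0.1663, 0.1293]
orientation: [0.001, 0.207, 0.978, 0.0]
wrist_force: [1.0, 0.5, -1.1]
finger_gap: 0.0255
grip_force: 63.0
```

Call:
jog_arm([
  [[0, 0, 0.004, 0, 0, 0, 255], [0, 0, 0.004, 0, 0, 0, 255], [0, 0, 0.004, 0, 0, 0, 255], [0, 0, 0.004, 0, 0, 0, 255], [0, 0, 0.004, 0, 0, 0, 255], [0, 0, 0.004, 0, 0, 0, 255], [0, 0, 0.004, 0, 0, 0, 255], [0, 0, 0.004, 0, 0, 0, 255], [0, 0, 0.004, 0, 0, 0, 255], [0, 0, 0.004, 0, 0, 0, 255]],
])

```text
clock: 24.2
tcp_pos: [0.4989, 0.166, 0.1179]
orientation: [0.0, 0.207, 0.978, -0.0]
wrist_force: [0.4, 0.3, -0.6]
finger_gap: 0.0254
grip_force: 63.0
```

Call:
jog_arm([
  [[0, 0, 0.004, 0, 0, 0, 255], [0, 0, 0.004, 0, 0, 0, 255], [0, 0, 0.004, 0, 0, 0, 255], [0, 0, 0.004, 0, 0, 0, 255]],
])

```text
clock: 24.6
tcp_pos: [0.4989, 0.166, 0.1139]
orientation: [0.0, 0.207, 0.978, -0.0]
wrist_force: [0.5, 0.0, -2.3]
finger_gap: 0.0253
grip_force: 63.0
```

Call:
jog_arm([
  [[0, 0, 0.004, 0, 0, 0, 255], [0, 0, 0.004, 0, 0, 0, 255], [0, 0, 0.004, 0, 0, 0, 255]],
])

```text
clock: 24.9
tcp_pos: [0.499, 0.1661, 0.1114]
orientation: [0.0, 0.207, 0.978, 0.0]
wrist_force: [-3.3, -1.2, 7.6]
finger_gap: 0.0254
grip_force: 64.0
```

Wedge A is still down: no contact at z 0.1139, firm at 0.1114. I'll press briefly, lift and return to the board.

Call:
jog_arm([
  [[0, 0, 0.002, 0, 0, 0, 255], [0, 0, 0, 0, 0, 0, 255], [0, 0, 0, 0, 0, 0, 255], [0, 0, -0.02, 0, 0, 0, 255], [0, 0, -0.1, 0, 0, 0, 255], [0, 0, -0.1, 0, 0, 0, 255], [0, 0, -0.1, 0, 0, 0, 255], [0, 0, -0.1, 0, 0, 0, 255], [-0.03, -0.06, 0, 0, 0, 0, 255], [-0.05, -0.1, 0, 0, 0, 0, 255], [-0.068, -0.135, 0, 0, 0, 0, 255], [-0.068, -0.135, 0, 0, 0, 0, 255], [-0.068, -0.135, 0, 0, 0, 0, 255], [-0.068, -0.135, 0, 0, 0, 0, 255], [-0.068, -0.135, 0, 0, 0, 0, 255], [-0.068, -0.135, 0, 0, 0, 0, 255], [-0.068, -0.135, 0, 0, 0, 0, 255], [-0.05, -0.1, 0, 0, 0, 0, 255], [-0.016, -0.033, 0, 0, 0, 0, 255], [0, 0, 0, 0, 0, 0, 255]],
])

```text
clock: 26.9
tcp_pos: [0.5153, -0.181, 0.2153]
orientation: [-0.0, 0.209, 0.978, 0.0]
wrist_force: [0.5, -0.1, -1.0]
finger_gap: 0.0256
grip_force: 62.8
```

Call:
jog_arm([
  [[0, 0, 0.06, 0, 0, 0, 255], [0, 0, 0.08, 0, 0, 0, 255], [0, 0, 0.08, 0, 0, 0, 255], [0, 0, 0.08, 0, 0, 0, 255], [0, 0, 0.08, 0, 0, 0, 255], [0, 0, 0.08, 0, 0, 0, 255], [0, 0, 0.06, 0, 0, 0, 255], [0, 0, 0.03, 0, 0, 0, 255], [0, 0, 0.01, 0, 0, 0, 255], [0, 0, 0.004, 0, 0, 0, 255], [0, 0, 0.004, 0, 0, 0, 255], [0, 0, 0, 0, 0, 0, 255]],
])

```text
clock: 28.1
tcp_pos: [0.5159, -0.1801, 0.0742]
orientation: [0.001, 0.207, 0.978, -0.0]
wrist_force: [-0.1, -0.4, -1.6]
finger_gap: 0.0251
grip_force: 62.8
```

Call:
jog_arm([
  [[0, 0, 0.004, 0, 0, 0, 255], [0, 0, 0.004, 0, 0, 0, 255], [0, 0, 0.004, 0, 0, 0, 255], [0, 0, 0.002, 0, 0, 0, 255]],
])

```text
clock: 28.5
tcp_pos: [0.5153, -0.18, 0.0699]
orientation: [-0.0, 0.208, 0.978, -0.0]
wrist_force: [0.0, -0.7, -1.2]
finger_gap: 0.0253
grip_force: 62.8
```

Call:
jog_arm([
  [[0, 0, 0.004, 0, 0, 0, 255], [0, 0, 0.003, 0, 0, 0, 255], [0, 0, 0.002, 0, 0, 0, 255]],
])

```text
clock: 28.8
tcp_pos: [0.5153, -0.1799, 0.0677]
orientation: [-0.0, 0.207, 0.978, -0.0]
wrist_force: [-0.4, -0.2, -0.7]
finger_gap: 0.0251
grip_force: 62.8
```

Call:
jog_arm([
  [[0, 0, 0.002, 0, 0, 0, 255], [0, 0, 0.002, 0, 0, 0, 255]],
])

```text
clock: 29.0
tcp_pos: [0.5154, -0.18, 0.0672]
orientation: [0.0, 0.207, 0.978, -0.0]
wrist_force: [-2.1, 1.2, 6.7]
finger_gap: 0.025
grip_force: 63.9
```

Call:
jog_arm([
  [[0, 0, 0, 0, 0, 0, 140], [0, 0, 0, 0, 0, 0, 120], [0, 0, 0, 0, 0, 0, 60], [0, 0, 0, 0, 0, 0, 0], [0, 0, 0, 0, 0, 0, 0], [0, 0, 0, 0, 0, 0, 0], [0, 0, 0, 0, 0, 0, 0], [0, 0, -0.04, 0, 0, 0, 0], [0, 0, -0.08, 0, 0, 0, 0], [0, 0, -0.12, 0, 0, 0, 0], [0, 0, -0.12, 0, 0, 0, 0], [0, 0, -0.12, 0, 0, 0, 0], [0, 0, -0.12, 0, 0, 0, 0], [0, 0, 0, 0, 0, 0, 0], [0, 0, 0, 0, 0, 0, 0]],
])

```text
clock: 30.5
tcp_pos: [0.5159, -0.1802, 0.2181]
orientation: [0.001, 0.207, 0.978, -0.0]
wrist_force: [-0.0, 0.9, 0.2]
finger_gap: 0.0855
grip_force: 0.0
```

```bash
python3 - <<'E'
from h import *
st,c=snap('scene','s5.png'); print(st['tcp_pos'],st['finger_gap'])
a=c['pixels'][:,:,::-1][80:290,160:440]; cv2.imwrite('pics/s5c.png',cv2.resize(a,None,fx=2.8,fy=2.8,interpolation=cv2.INTER_CUBIC))
E
```

```text
[ 0.51588217 -0.18021341  0.2180565 ] 0.08552041286958074
```

View pics/s5c.png

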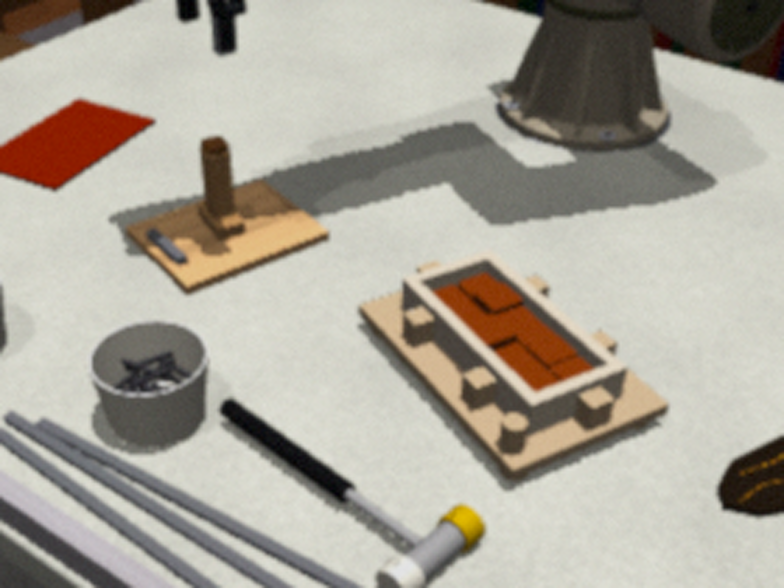

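The tamper stands upright on the board at (218,190), the glass lies settled in the mould and the bystanders haven't moved.

```bash
python3 -c "
from workcell import ticket
print(ticket.hand_in())"
```

```text
the job is handed in; nothing more can be done
None
```

I pressed all three wedges down until they held firm at about 17–26 N, stood the tamper upright back on its board, and handed the job in at about 31 s; no verdict came back.

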